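# Clamp the ECG module and set the vise's lock screw

### The arm

A 6-joint arm with a two-finger parallel gripper is mounted at the origin on the work surface. World frame = base frame: x ahead of the robot, y to its left, z up, the work surface at z = 0. Lengths are in mm, angles in rad, forces in N, time in s.
With the tool pointing down it reaches from about 250 to 775 mm from the base axis. Payload 8.9 kg.
Tool frame: the origin (TCP) lies midway between the tips of the shut fingers; the grasp point (between the pads) lies 19 mm behind it; z points along the fingers, y is the line along which they close (so a half turn about z gives the same grasp; the last joint's range is limited). The gripper opens to 85 mm and grips with 20 to 120 N. Pads are 22 mm wide; open, the fingers measure 114 mm over their backs; the gripper's body (76 mm by 85 mm) begins 54 mm behind the grasp point. The pads swing forward as they close: fully open they stand 13 mm farther back than shut.
Start: joints at [1.008, 0.291, -0.153, 1.127, 0, 1.431], TCP at [215.888, 478.556, 231.305] pointing down, gripper open.
Joint ranges: [-2.52, 2.52], [-0.91, 1.74], [-1.3, 1.37], [-1.96, 2.02], [-1.52, 1.47], [-3.14, 3.14]. Speed limits (rad/s): [2.22, 2.22, 2.79, 3.14, 3.14, 3.14].

### API

Orientations are given as a rotation vector (axis times angle).
In Python, from bench import telemetry, optics, arm, models gives the robot as it stands.
- The arm moves only by the tool step_arm, never from a script. Its argument "increments" is a list of rows, each an object of numbers: "x", "y", "z": the shift along the tool's x, y, z scaled (see below); "wx", "wy", "wz": the turn, a rotation vector about the tool's x, y, z scaled (see below); "fingers": the gripper command: -1 is fully open, 1 is shut, values between are in proportion. A call has 1 to 5 rows; each row shifts and turns the commanded pose from where the row before left it, along the tool's axes as they then stand; what a row does not reach is not made up. The controller multiplies each number of a shift by 100 cm and each number of a turn by 0.12 rad. A row lasts 1/8 s, in which the tool goes at most 62.5 mm and 10.7 degrees, less where a joint would pass 70% of its speed; a pose out of reach is approached as far as the arm can. A call with a number of a shift or a turn outside -1 to 1 is refused whole. A call with a gripper value outside its range is refused whole. The fingers move at their own pace and stop on an object; "grip_force" is the grip in N (left out, the last holds). Time passes only in rows, so rows that do not move let the fingers close. It gives the time, the measured TCP pose, the force, the opening and the grip force at its end, in the units of the state.
- telemetry.sense(): the state, without advancing time (a new reading comes with each control period).
- optics.snapshot(name): name is "side" or "top" or "wrist"; returns the picture (400x640x3 uint8, red, green, blue); there is no depth.
- optics.camera_info(name): a dict with "mtx" (3x3 intrinsics, pixels), "R" (3x3) and "t" (3): a world point X has camera coordinates R X + t. Camera axes: x right, y down, z forward; pixel columns grow to the right and rows downward; lengths in mm; the calibration is good to about 2 mm. A picture is of the moment at which its call begins: read the wrist's pose just before it. camera_info takes no time and is no camera call; for the wrist camera it gives the pose at the moment of the call.
- arm.close_job(): hands the job in; it is judged then, once.
Trained networks look in the newest picture that a camera, given by its name, has taken for a name from the list of things; names that differ only in an ending like _2 or _b are one class to them, and where a whole thing is asked for, a point or a joint stands for the part that bears it (a point fixed in the world has none). Each returns a list of dicts, best first, with "p" (0 to 1); they miss things now and then, are a little off and sometimes report something else, mostly with a low value. They report only what shows in the picture. A call takes as long as a camera call. They do not tell look-alikes from the thing itself.
- models.cut_out(camera, label): "mask" (400x640 bool, what is visible of it) and "bbox" ([left, top, right, bottom] in pixels, round what is visible of it).
The state is a dict: "time": time; "joints": joint angles; "joint_vel": joint speeds; "tau": joint torques, N m; "tcp_pos": TCP position; "tcp_rot": TCP orientation; "wrist_force": force on the tool from outside, world axes, zero at the start; "torque": the same for the moment, N m; "width": finger opening in mm; "gripper_force": force on a finger pad.
Only numpy, scipy, OpenCV 4.12 (cv2) and the standard library are available. Lean on these libraries where they do the work, as an engineer would, in place of code of your own. Each camera call takes 0.05 s, during which the arm holds its last target. There are 200 camera calls.

### The job

Crank the black handle of the blue bench vise clockwise (seen from above) until the sliding jaw presses the white ECG lead module firmly against the fixed jaw, and leave it clamped. Then turn the orange wing thumbscrew on the fixed jaw clockwise until it seats, back it off a quarter turn, and keep hold of it there: the program finishes while still gripping the thumbscrew, so that a colleague can fit its lock ring. Leave the other things on the counter where they are.

Things in the scene. Friction and masses are not known exactly. Their poses are not given: they have to be found in the camera images.
- vise: Blue bench vise fixed to the counter, base plate 120 (x) x 290 (y) x 20 mm. Origin at counter height; y = line the jaws close along, z up. Fixed jaw block 100 x 60, top 60 high, face at y -65; thumbscrew on it at x 0, y -95. Sliding jaw (21 to 55 high) on the +y side. Drive housing 90 x 85, 52 high, at the +y end; crank axis on it at x 0, y +105.
- jaw: Sliding jaw, aluminium, with a sprung black rubber pad 98 mm wide (4 N preload, 2 N/mm, gives up to 5 mm). Origin: in the plane of the pad's face when unpressed, on the vise's centre line, at counter height; axes as the vise's. Slides towards the vise's -y, 12 mm per rad of crank. Fully open it is at y = +25 mm of the vise; the squared module is just touched at y = -5, well clamped at -7 to -9.
- crank (a joint): Crank angle, rad. 0 = jaw fully open, grows clockwise seen from above (closing). The squared module is just touched at about 2.5, well clamped at 2.7 to 2.85; the pad is fully pressed in at 2.9. Starts between 0 and 0.4. Friction of 0.25 N m (5 N at the handle) keeps crank and clamping where they are left.
- crank_axis (a point): Point on the crank's vertical axis, 98 mm above the counter (the height of the middle of the handle).
- crank_grip (a point): Middle of the crank's upright round black handle, on its axis, 98 mm above the counter. Handle 20 mm diameter, from 70 to 116 mm above the counter, spins freely on its pin, 50 mm from the crank axis. At crank 0 it lies 160 degrees (anticlockwise from the vise's x axis) from the crank axis; clamped, at about 0 degrees.
- screw (a joint): Thumbscrew angle, rad. 0 = seated against its stop (it cannot go farther), grows anticlockwise seen from above as it backs off; a quarter turn backed off = 1.57. It starts between 1.0 and 2.7. It does not rise or fall noticeably. Friction 0.06 N m; stays where it is left.
- wing: Thumbscrew's orange wing, an upright bar with one white end: 10 mm thick (x), 44 long (y, white end at +y), 30 high, 75 to 105 above the counter. Origin: on the screw's vertical axis at the wing's underside. Seated, it lies along the vise's y, white end towards the crank; a quarter turn backed off it lies along the vise's x, white end towards -x.
- module: White ECG lead module with a green face: 84 (x) x 60 (y) x 34 mm, 0.3 kg, lying loose on the vise's base plate (20 mm above the counter) between the jaws, a little askew; the closing jaw pushes and squares it. Origin: centre of its underside.
- wipes_tub: Bystander, to be left alone: closed white tub with a green label band, 90 dia x 150 tall (mm). Origin: centre of its underside.
- gel_bottle: Bystander, to be left alone: white bottle with a blue cap, 56 dia x 150 tall (mm). Origin: centre of its underside.
- pen_pot: Bystander, to be left alone: black pot with pens, 72 dia, pens to 130 high (mm). Origin: centre of its underside.
- electrode_box: Bystander, to be left alone: cardboard box with a blue band, 90 x 120 x 50 (mm). Origin: centre of its underside.
- driver: Bystander, to be left alone: small screwdriverlying beside the vise, 150 long (mm). Origin: on its underside, near the middle.
- clip: Bystander, to be left alone: red limb clip, lying beside the vise, 75 x 20 x 14 (mm). Origin: on its underside, near the middle.
- dish: Bystander, to be left alone: open steel dish, 100 x 160 x 35 (mm). Origin: centre of its underside.
There are look-alikes about, which are no part of the job. Leave any yellow look-alike of the module alone.

How it is judged (in metres and radians):
On the way, in this order (a step that is already met when the one before it is completed fails the run):
1. the sliding jaw clamps the module against the fixed jaw (contact force between jaw and module above 4 N and y of module in the frame of vise between -0.038 and -0.033 m and angle between the y axis of module and the y axis of vise, either way round below 0.05 rad and z of module in the frame of vise below 0.025 m), for 0.3 s.
2. the thumbscrew is turned clockwise until it seats (value of joint screw below 0.08 rad), for 0.2 s.
At the end, for the whole second after the job is handed in: After clamping, then seating (within 0.08 rad), the thumbscrew is backed off 1.31 to 1.83 rad, still (under 0.1 rad/s), gripped (over 2 N); the module is flat, square within 0.05 rad, pressed over 4 N by the jaw and within 2 mm of the fixed jaw (all of step 1 and value of joint screw between 1.31 and 1.83 rad and velocity of joint screw between -0.1 and 0.1 rad/s and contact force between the fingers and wing above 2 N); the arm keeps its last pose, push and grip.
It fails at once if another thing on the counter is displaced by more than 30 mm (distance of any of wipes_tub, gel_bottle, pen_pot, electrode_box, driver, clip, dish from where it was at the start of the episode above 0.03 m).
It fails at once if the tub, bottle or pen pot is tipped over (angle between any of wipes_tub, gel_bottle, pen_pot's own z axis and vertical above 0.5 rad).
It also fails if it takes over 72 s, if anything falls off the work surface, if the arm or the gripper's body presses on something with over 40 N, if the wrist force passes 120 N, or if a joint passes its speed limit or range.

## Working session

There is one attempt and no reset: what is moved stays moved. The work goes in short steps, Python scripts to look and compute and a tool call to move; the robot and the scene stay as the last step left them, time stands still between calls to the robot, and variables do not carry over. Pictures are saved under pics/ and viewed, at most 12 in all, crops included, and the job is handed in when it is done.

Besides the shell and the picture viewer there is one more tool, called after "Request:" as name(argument=value, ...), one argument or row to a line, values as JSON. step_arm: Moves the arm, as the interface text tells. Shifts and turns lie within -1 to 1; 1 stands for 100 cm of shift or 0.12 rad of turn. Its arguments: {"type":"object","properties":{"increments":{"type":"array"},"grip_force":{"type":"number"}},"required":["increments"]}

```bash
mkdir -p pics; ls; python3 - <<'E'
from bench import telemetry, optics, arm, models
import cv2,numpy as np
print(telemetry.sense())
ims=[]
for n in ("top","side"):
    im=optics.snapshot(n); cv2.imwrite(f"pics/{n}0.png",im[...,::-1])
    c=optics.camera_info(n); print(n,np.round(c["mtx"],1).tolist(),np.round(c["R"],3).tolist(),np.round(c["t"],1).tolist())
    for l in ("vise","jaw","crank","wing","module"):
        print(l,[(round(d["p"],2),d["bbox"]) for d in models.cut_out(n,l)])
E
```

```text
pics
{'time': 0.0, 'joints': array([ 1.00771305e+00,  2.91317575e-01, -1.54127936e-01,  1.12669748e+00,
        3.44298331e-06,  1.43149934e+00]), 'joint_vel': array([ 0.00010153, -0.00070089, -0.00082189, -0.00147805, -0.00091705,
        0.00044153]), 'tau': array([-1.47588202e-03, -5.37145150e+01,  3.31371009e+01,  1.60331471e-02,
       -7.01401450e-05,  6.44934644e-06]), 'tcp_pos': array([215.64399397, 478.18370292, 230.71233093]), 'tcp_rot': array([-6.60613508e-01, -3.07087273e+00,  1.98406486e-03]), 'wrist_force': array([-1.0843548 ,  0.17703011,  0.05353447]), 'torque': array([-0.00614699, -0.02042068, -0.0137936 ]), 'gripper_force': 0.0, 'width': 85.32844428720483}
top [[413.8, 0.0, 316.4], [0.0, 413.8, 201.5], [0.0, 0.0, 1.0]] [[-0.006, -1.0, -0.003], [-0.978, 0.006, -0.208], [0.208, 0.001, -0.978]] [24.0, 560.2, 1086.9]
vise [(0.61, [296.2, 171.9, 404.3, 237.7]), (0.18, [381.1, 198.2, 392.1, 216.6])]
jaw [(0.62, [331.5, 179.5, 345.9, 215.8])]
crank [(0.67, [299.7, 183.7, 319.5, 199.5])]
wing [(0.68, [299.2, 181.0, 319.5, 203.8]), (0.3, [294.2, 168.8, 405.9, 237.9])]
module [(0.83, [416.0, 141.4, 440.8, 171.8]), (0.76, [297.2, 251.9, 319.6, 285.6]), (0.57, [344.0, 185.3, 373.5, 220.9])]
side [[392.5, 0.0, 320.8], [0.0, 392.5, 201.5], [0.0, 0.0, 1.0]] [[0.722, -0.692, 0.015], [-0.511, -0.547, -0.663], [0.467, 0.471, -0.748]] [-388.8, 340.7, 867.4]
vise [(0.94, [308.4, 176.5, 389.0, 283.6])]
jaw [(0.74, [327.4, 205.2, 359.7, 229.0]), (0.61, [181.6, 139.6, 232.7, 185.7])]
crank [(0.53, [310.3, 177.3, 337.4, 204.3]), (0.42, [360.3, 236.5, 371.4, 255.3]), (0.4, [177.8, 141.0, 230.9, 185.2])]
wing [(0.58, [360.9, 236.5, 372.8, 251.7])]
module [(0.74, [428.1, 237.6, 466.8, 277.0]), (0.7, [247.1, 226.5, 283.5, 257.3]), (0.63, [337.9, 219.0, 375.9, 246.1])]
```

```bash
python3 - <<'E'
import cv2,numpy as np
a=cv2.imread("pics/top0.png")[125:300,240:480];b=cv2.imread("pics/side0.png")[130:305,230:470]
o=np.vstack([cv2.resize(x,None,fx=3.3,fy=1*3.3,interpolation=cv2.INTER_CUBIC)for x in(a,b)])
o=cv2.resize(np.hstack([a,b]),None,fx=1.66,fy=1.66)
cv2.imwrite("pics/top0c.png",cv2.resize(a,None,fx=3.3,fy=3.3,interpolation=cv2.INTER_CUBIC))
cv2.imwrite("pics/side0c.png",cv2.resize(b,None,fx=3.3,fy=3.3,interpolation=cv2.INTER_CUBIC))
E
```

```text
(no output)
```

View pics/top0.png

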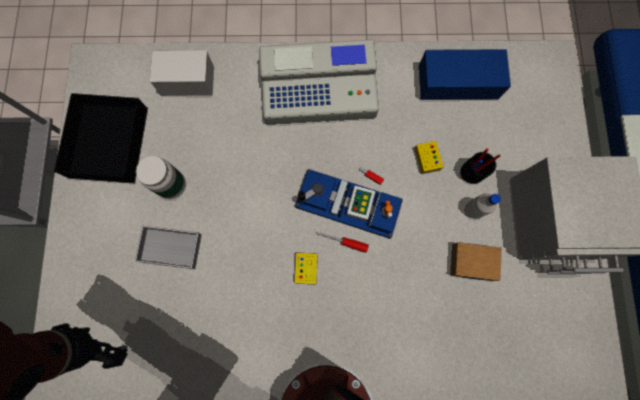

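View pics/top0c.png

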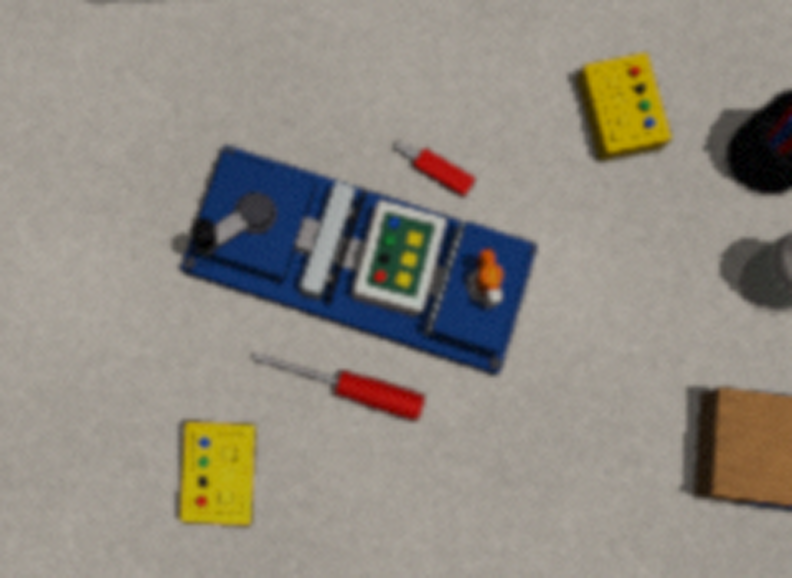

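View pics/side0c.png

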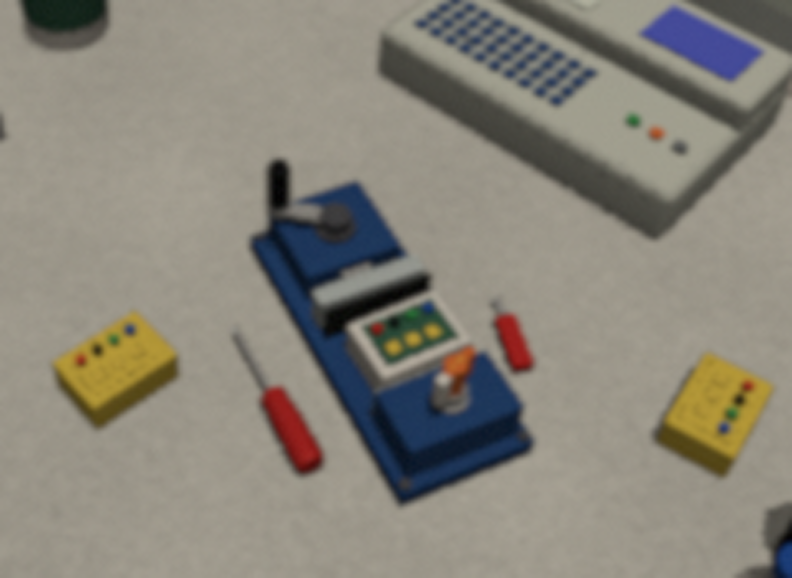

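The white module sits in the blue vise (top image ~(358,203)). The look-alikes are yellow at (429,157) and (306,268), both outside the vise, so I leave them alone. The handle is at (301,196) and the wing at (388,208) with its white end toward image bottom. Next I fit the vise pose from its silhouette in both views.

```bash
cat > h.py <<'E'
import cv2,numpy as np
from scipy.optimize import minimize
from bench import telemetry, optics, arm, models
def proj(c,X):
    P=np.atleast_2d(X)@np.array(c["R"]).T+np.array(c["t"]); q=P@np.array(c["mtx"]).T; return q[:,:2]/q[:,2:]
def ray(c,uv,z):
    R=np.array(c["R"]);t=np.array(c["t"]);C=-R.T@t
    d=R.T@np.linalg.solve(np.array(c["mtx"]),[uv[0],uv[1],1]); return C+d*(z-C[2])/d[2]
def T(p,X):
    c,s=np.cos(p[2]),np.sin(p[2]); X=np.atleast_2d(X).astype(float)
    return np.c_[p[0]+c*X[:,0]-s*X[:,1],p[1]+s*X[:,0]+c*X[:,1],X[:,2]]
def box(x,y0,y1,z0,z1): return [(a,b,c) for a in(-x,x) for b in(y0,y1) for c in(z0,z1)]
VB=np.array(box(60,-145,145,0,20)+box(45,60,145,20,52)+box(50,-125,-65,20,60))
E
cat > fit.py <<'E'
from h import *
cs={n:optics.camera_info(n) for n in("top","side")}
H={}
for n,c in cs.items():
    im=cv2.imread(f"pics/{n}0.png"); hsv=cv2.cvtColor(im,cv2.COLOR_BGR2HSV)
    m=cv2.inRange(hsv,(100,120,25),(125,255,255))
    k=np.zeros_like(m); x0,y0,x1,y1=(285,160,415,250) if n=="top" else (300,170,400,295); k[y0:y1,x0:x1]=255
    m=cv2.morphologyEx(m&k,cv2.MORPH_OPEN,np.ones((2,2),np.uint8))
    H[n]=cv2.convexHull(cv2.findNonZero(m)).astype(np.float32); print(n,cv2.boundingRect(H[n]),cv2.contourArea(H[n]))
def cost(p):
    s=0
    for n,c in cs.items():
        q=cv2.convexHull(proj(c,T(p,VB)).astype(np.float32)); a,_=cv2.intersectConvexConvex(H[n],q)
        s+=1-a/(cv2.contourArea(H[n])+cv2.contourArea(q)-a)
    return s
g=ray(cs["top"],(350,205),20); best=min((minimize(cost,[g[0],g[1],y],method="Nelder-Mead",options=dict(initial_simplex=[[g[0],g[1],y],[g[0]+15,g[1],y],[g[0],g[1]+15,y],[g[0],g[1],y+.15]],xatol=.01,fatol=1e-5)) for y in(-.15,-.3,-.45)),key=lambda r:r.fun)
p=best.x; print("vise",p,best.fun)
for nm,X in dict(axis=(0,105,98),screw=(0,-95,90)).items(): print(nm,T(p,[X]),[proj(cs[n],T(p,[X])).round(1) for n in cs])
# handle: dark pixels in top/side nets
for a in range(0,60,10):
    b=np.radians(160)-a/100; X=T(p,[(50*np.cos(b),105+50*np.sin(b),116)]); print(a/100,X.round(0),[proj(cs[n],X).round(1) for n in cs])
for s in np.arange(1,2.8,.3):
    X=T(p,[(-22*np.sin(s),-95+22*np.cos(s),105)]); print("white",round(s,1),[proj(cs[n],X).round(1) for n in cs])
E
python3 fit.py
```

```text
top (298, 172, 104, 66) 3953.0
side (308, 188, 83, 94) 3827.0
vise [ 5.64241173e+02 -7.14334542e+01 -3.54710062e-01] 0.23410747676278787
axis [[600.7096142   27.03000482  98.        ]] [array([[313.9, 183.9]]), array([[330.8, 184.9]])]
screw [[ 531.24591596 -160.519441     90.        ]] [array([[384. , 209.3]]), array([[364.1, 240.9]])]
0.0 [[563.  59. 116.]] [array([[301.7, 196.3]]), array([[312.8, 180.9]])]
0.1 [[566.  63. 116.]] [array([[300.3, 195. ]]), array([[312.8, 179.6]])]
0.2 [[570.  66. 116.]] [array([[299. , 193.6]]), array([[313. , 178.3]])]
0.3 [[574.  69. 116.]] [array([[298. , 192.1]]), array([[313.4, 177.1]])]
0.4 [[578.  72. 116.]] [array([[297. , 190.5]]), array([[313.9, 175.9]])]
0.5 [[583.  74. 116.]] [array([[296.3, 188.9]]), array([[314.6, 174.7]])]
white 1.0 [array([[378.5, 213.2]]), array([[355.7, 236. ]])]
white 1.3 [array([[380.3, 214.9]]), array([[355.9, 238.2]])]
white 1.6 [array([[382.6, 216. ]]), array([[356.8, 240.3]])]
white 1.9 [array([[385.1, 216.4]]), array([[358.4, 242.1]])]
white 2.2 [array([[387.5, 216.1]]), array([[360.7, 243.6]])]
white 2.5 [array([[389.8, 215.1]]), array([[363.2, 244.4]])]
```

```bash
cat > fit2.py <<'E'
from h import *
from scipy.optimize import least_squares
cs={n:optics.camera_info(n) for n in("top","side")}
ob=[("top",(390.9,238),(-60,-145,20)),("top",(402.4,198.6),(60,-145,20)),("top",(295.5,206.2),(-60,145,20)),
("side",(351.8,282.4),(-60,-145,0)),("side",(391.2,263.3),(60,-145,10)),("side",(306.4,202.7),(-60,145,20)),("top",(380,192.5),(50,-65,60)),("side",(388.,252),(50,-125,60)),("top",(309,169.5),(60,145,20))]
f=lambda p:np.concatenate([(proj(cs[n],T(p,[X]))[0]-u) for n,u,X in ob])
r=least_squares(f,[564,-71,-.33],loss="soft_l1"); p=r.x; print("vise",p); print(f(p).reshape(-1,2).round(1).tolist())
for nm,X in dict(axis=(0,105,75),screw=(0,-95,90)).items(): print(nm,T(p,[X]).round(1),[proj(cs[n],T(p,[X])).round(1)[0].tolist() for n in cs])
print("yaw joint/tool"); 
from scipy.spatial.transform import Rotation as Ro
s=telemetry.sense(); print(Ro.from_rotvec(s["tcp_rot"]).as_matrix().round(3).tolist())
a=[]
for n in cs:
    im=cv2.imread(f"pics/{n}0.png")
    o=im.copy()
    for X in VB: pass
    for q in proj(cs[n],T(p,VB)): cv2.circle(o,tuple(int(v*16) for v in q),16,(0,255,255),-1,cv2.LINE_AA,4)
    x0,y0=(285,160) if n=="top" else (290,165)
    a.append(cv2.resize(o[y0:y0+125,x0:x0+125],(400,400),interpolation=cv2.INTER_CUBIC))
cv2.imwrite("pics/fit2.png",np.hstack(a))
E
python3 fit2.py
```

```text
vise [ 5.64612986e+02 -7.44549764e+01 -3.29337112e-01]
[[1.5, 0.5], [1.8, 0.4], [-0.5, 0.2], [-0.5, 2.4], [1.3, 2.5], [-0.8, -1.5], [-1.5, -2.2], [-0.1, -1.7], [-0.5, -1.4]]
axis [[598.6  24.9  75. ]] [[314.8, 186.7], [330.6, 191.4]]
screw [[ 533.9 -164.3   90. ]] [[385.4, 208.3], [366.0, 241.2]]
yaw joint/tool
[[-0.912, 0.411, -0.0], [0.411, 0.912, 0.0], [0.0, -0.0, -1.0]]
```

View pics/fit2.png

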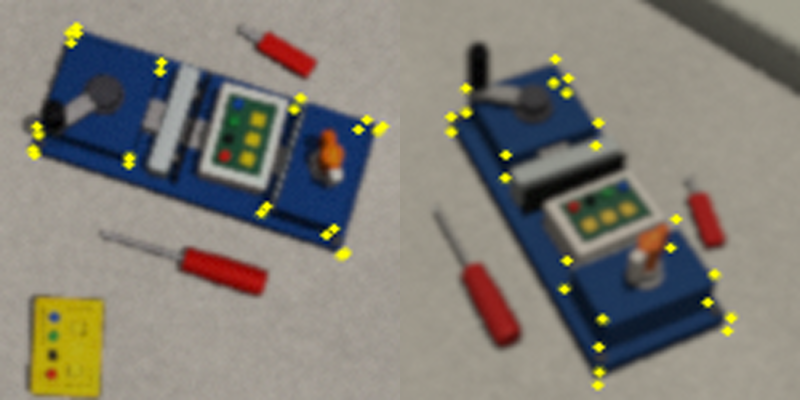

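The model outline runs 2–3 px off (hub seen at (318,189), wing at (388,208)). That's good enough for approach, so I'll refine with the wrist camera.

```bash
python3 - <<'E'
from h import *
c=optics.camera_info("wrist"); R=np.array(c["R"]);C=-R.T@np.array(c["t"])
from scipy.spatial.transform import Rotation as Ro
s=telemetry.sense(); Rt=Ro.from_rotvec(s["tcp_rot"]).as_matrix()
print(np.round(c["mtx"],1).tolist(),"cam in tool",Rt.T@(C-s["tcp_pos"]),"axes",(R@Rt).round(3).tolist())
t=optics.camera_info("top");d=optics.camera_info("side")
print(ray(t,(317.8,189),72),ray(t,(388.4,208.4),95),ray(t,(301.5,196),116),ray(d,(331.5,196),72),ray(d,(367,242),95))
# target: TCP yaw etc
for g in [(545,80,200),(570,-70,330)]: print(Rt.T@(np.array(g)-s["tcp_pos"]))
E
```

```text
[[327.3, 0.0, 320.3], [0.0, 327.3, 203.0], [0.0, 0.0, 1.0]] cam in tool [  75.24615542    0.39554589 -142.36971406] axes [[0.001, 1.0, 0.0], [-0.955, 0.001, -0.296], [-0.296, -0.0, 0.955]]
[592.77906002  16.64025532  72.        ] [ 532.69060733 -171.42024351   95.        ] [563.29888872  59.82195776 116.        ] [590.12785329  12.48484386  72.        ] [ 530.85177823 -169.82351806   95.        ]
[-463.91102512 -227.95490594   31.29540617]
[-548.38008323 -354.40475461  -98.7061861 ]
```

Request:
step_arm(
  increments=[
    {"x": -0.046, "y": -0.03, "wz": -0.88, "fingers": -1},
    {"x": -0.043, "y": -0.035, "wz": -0.88, "fingers": -1},
    {"x": -0.038, "y": -0.04, "wz": -0.88, "fingers": -1},
    {"x": -0.033, "y": -0.044, "wz": -0.88, "fingers": -1},
    {"x": -0.03, "y": -0.046, "fingers": -1},
  ],
  grip_force=40,
)

```text
$.increments[0]: bad value
```

Request:
step_arm(
  increments=[
    {"x": -0.046, "y": -0.03, "z": 0, "wx": 0, "wy": 0, "wz": -0.88, "fingers": -1},
    {"x": -0.043, "y": -0.035, "z": 0, "wx": 0, "wy": 0, "wz": -0.88, "fingers": -1},
    {"x": -0.038, "y": -0.04, "z": 0, "wx": 0, "wy": 0, "wz": -0.88, "fingers": -1},
    {"x": -0.033, "y": -0.044, "z": 0, "wx": 0, "wy": 0, "wz": -0.88, "fingers": -1},
    {"x": -0.03, "y": -0.046, "z": 0, "wx": 0, "wy": 0, "wz": 0, "fingers": -1},
  ],
  grip_force=40,
)

```text
time: 1.23
tcp_pos: [362.8, 243.6, 231.6]
tcp_rot: [-0.001, 3.141, 0.0]
wrist_force: [0.9, 0.6, 0.0]
width: 85.5
gripper_force: 0.0
```

Request:
step_arm(
  increments=[
    {"x": -0.027, "y": -0.056, "z": 0, "wx": 0, "wy": 0, "wz": 0, "fingers": -1},
    {"x": -0.027, "y": -0.056, "z": 0, "wx": 0, "wy": 0, "wz": 0, "fingers": -1},
    {"x": -0.027, "y": -0.056, "z": 0, "wx": 0, "wy": 0, "wz": 0, "fingers": -1},
    {"x": -0.027, "y": -0.056, "z": 0, "wx": 0, "wy": 0, "wz": 0, "fingers": -1},
    {"x": -0.027, "y": -0.056, "z": 0, "wx": 0, "wy": 0, "wz": 0, "fingers": -1},
  ],
)

```text
time: 1.85
tcp_pos: [497.4, -37.1, 231.5]
tcp_rot: [0.003, 3.141, 0.0]
wrist_force: [0.2, 0.1, -0.3]
width: 85.9
gripper_force: 0.0
```

```bash
python3 - <<'E'
from h import *
c=optics.camera_info("wrist"); im=optics.snapshot("wrist"); cv2.imwrite("pics/w1.png",im[...,::-1]); np.save("w1.npy",np.hstack([np.array(c["R"]),np.array(c["t"])[:,None]]))
for l in ("crank","crank_grip","wing","jaw","module"): print(l,[(round(d["p"],2),np.round(d["bbox"],1).tolist()) for d in models.cut_out("wrist",l)])
E
```

```text
crank [(0.68, [359.4, 241.2, 435.3, 289.1]), (0.58, [227.6, 186.6, 295.6, 279.6])]
crank_grip [(0.85, [408.4, 244.0, 431.3, 270.8])]
wing [(0.85, [158.0, 199.5, 196.8, 256.3]), (0.26, [0.1, 269.8, 41.8, 335.6])]
jaw [(0.87, [289.0, 197.5, 342.9, 289.7])]
module [(0.85, [375.0, 8.5, 449.8, 103.2]), (0.8, [70.5, 289.9, 140.3, 333.0]), (0.66, [229.5, 188.5, 294.5, 279.0]), (0.53, [2.8, 196.7, 13.1, 232.1])]
```

View pics/w1.png

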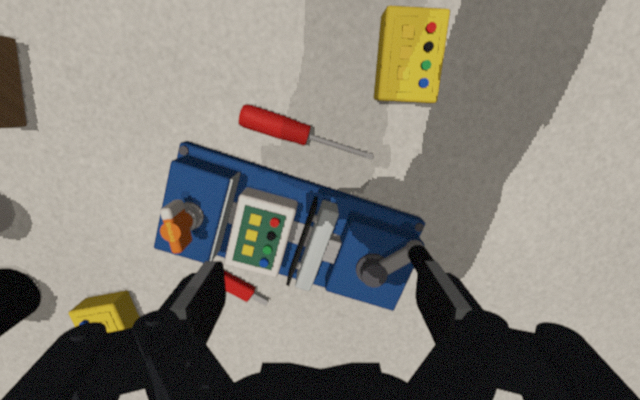

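The wrist view shows the hub at (373,269), the wing top at (173,230) with its white end at (168,213), and base corners at (187,142), (422,219), (394,309) and (155,249). The handle is near (413,250), beside the right finger. I refit the vise from these.

```bash
cat > fit3.py <<'E'
from h import *
from scipy.optimize import least_squares
A=np.load("w1.npy"); c=dict(mtx=optics.camera_info("wrist")["mtx"],R=A[:,:3],t=A[:,3])
hub=ray(c,(373,269),72); print("hub",hub)
for n,u,z in (("BL",(187,142),20),("BR",(422,219),20),("FR",(394,309),20),("FL",(155,249),20),("hubtop",(373,269),78),("white",(167,212),105),("orange",(176,240),105),("boss",(186,216),65),("jawedgeT",(240,175),60),("jawedgeB",(213,260),60)): print(n,ray(c,u,z).round(1))
ob=[((187,142),(-60,-145,20)),((422,219),(-60,145,20)),((155,249),(60,-145,20)),((394,309),(60,145,20)),((373,269),(0,105,72)),((240,175),(-50,-65,60)),((213,260),(50,-65,60))]
f=lambda p:np.concatenate([(proj(c,T(p,[X]))[0]-u) for u,X in ob])
p=least_squares(f,[560,-80,-.31],loss="soft_l1").x; print("vise",p,f(p).reshape(-1,2).round(1).tolist())
print("axis",T(p,[(0,105,98)]),"screw",T(p,[(0,-95,90)]))
for k in (.2,.3,.4,.5):
    b=np.radians(160)-k; X=T(p,[(50*np.cos(b),105+50*np.sin(b),116)]); print(k,X.round(0),proj(c,X).round(1))
for s in (1.7,1.9,2.1,2.3,2.5): print(s,[proj(c,T(p,[(-r*np.sin(s),-95+r*np.cos(s),105)])).round(1).tolist() for r in(22,-22)])
E
python3 fit3.py
python3 - <<'E'
import cv2,numpy as np
im=cv2.imread("pics/w1.png"); a=im[180:280,120:250];b=im[215:315,335:465]
cv2.imwrite("pics/w1c.png",np.hstack([cv2.resize(x,(400,308),interpolation=cv2.INTER_CUBIC) for x in(a,b)]))
E
```

```text
hub [587.10001298  17.27477832  72.        ]
BL [ 463.6 -179.6   20. ]
BR [551.3  79.9  20. ]
FR [671.7  55.6  20. ]
FL [ 589.  -232.7   20. ]
hubtop [583.8  16.2  78. ]
white [ 513.8 -170.   105. ]
orange [ 540.1 -165.6  105. ]
boss [ 531.6 -171.4   65. ]
jawedgeT [ 490.9 -115.5   60. ]
jawedgeB [ 582.9 -150.9   60. ]
vise [ 5.61603418e+02 -7.30577601e+01 -3.26645920e-01] [[-11.4, -5.1], [3.2, -0.0], [0.5, -13.3], [-8.1, -4.6], [8.4, 7.1], [-2.9, 2.5], [0.7, 4.4]]
axis [[595.29456935  26.39024792  98.        ]] screw [[ 531.12094739 -163.03452935   90.        ]]
0.2 [[563.  65. 116.]] [[435.9 269.2]]
0.3 [[567.  68. 116.]] [[438.9 273.2]]
0.4 [[572.  70. 116.]] [[441.3 277.5]]
0.5 [[576.  73. 116.]] [[443.1 282. ]]
1.7 [[[179.3, 207.4]], [[175.9, 252.8]]]
1.9 [[[174.2, 206.9]], [[180.8, 253.2]]]
2.1 [[[169.2, 207.4]], [[185.6, 252.8]]]
2.3 [[[164.6, 208.8]], [[190.0, 251.5]]]
2.5 [[[160.5, 211.2]], [[194.0, 249.3]]]
```

View pics/w1c.png

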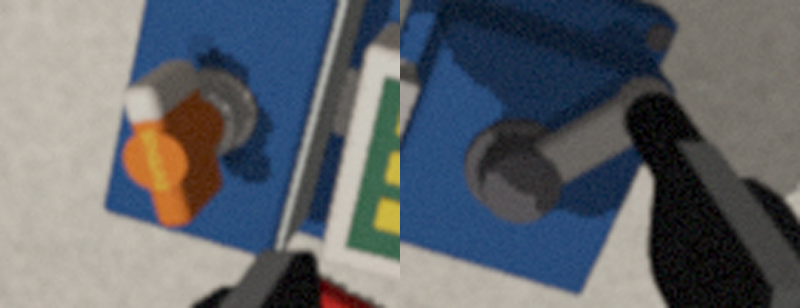

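```bash
sed -i 's/((155,249),(60,-145,20)),((394,309),(60,145,20)),((373,269),(0,105,72))/((154.5,248),(50,-125,60)),((393.5,309.5),(45,145,52)),((372.5,270),(0,105,70))/' fit3.py; python3 fit3.py | grep -A20 vise
```

```text
vise [ 5.60017034e+02 -7.49119645e+01 -3.35028379e-01] [[-12.6, -7.5], [1.7, -0.3], [1.1, -2.5], [0.4, 0.3], [6.6, 4.4], [-4.4, 0.5], [-1.4, 2.5]]
axis [[594.54061079  24.25013832  98.        ]] screw [[ 528.7814166  -164.63005752   90.        ]]
0.2 [[563.  63. 116.]] [[433.9 268.8]]
0.3 [[567.  66. 116.]] [[436.8 272.8]]
0.4 [[571.  68. 116.]] [[439.1 277.1]]
0.5 [[576.  71. 116.]] [[441.  281.7]]
1.7 [[[177.3, 204.8]], [[173.6, 250.4]]]
1.9 [[[172.2, 204.3]], [[178.5, 250.9]]]
2.1 [[[167.2, 204.8]], [[183.3, 250.5]]]
2.3 [[[162.5, 206.2]], [[187.8, 249.2]]]
2.5 [[[158.4, 208.5]], [[191.8, 247.0]]]
```

Request:
step_arm(
  increments=[
    {"x": -0.031, "y": 0.031, "z": 0.015, "wx": 0, "wy": 0, "wz": 0, "fingers": -1},
    {"x": -0.031, "y": 0.031, "z": 0.015, "wx": 0, "wy": 0, "wz": 0, "fingers": -1},
    {"x": -0.031, "y": 0.031, "z": 0.015, "wx": 0, "wy": 0, "wz": 0, "fingers": -1},
    {"x": 0, "y": 0, "z": 0, "wx": 0, "wy": 0, "wz": 0, "fingers": -1},
  ],
)

```text
time: 2.65
tcp_pos: [589.8, 61.4, 184.8]
tcp_rot: [0.005, -3.14, -0.001]
wrist_force: [-0.5, -0.8, 0.0]
width: 85.3
gripper_force: 0.0
```

```bash
python3 - <<'E'
from h import *
print(telemetry.sense()["tcp_pos"])
c=optics.camera_info("wrist"); im=optics.snapshot("wrist"); cv2.imwrite("pics/w2.png",im[...,::-1]); np.save("w2.npy",np.hstack([np.array(c["R"]),np.array(c["t"])[:,None]]))
for l in ("crank_grip","crank_axis","jaw"): print(l,[(round(d["p"],2),np.round(d["bbox"],1).tolist()) for d in models.cut_out("wrist",l)])
E
```

```text
[589.79418319  61.4481162  184.83485442]
crank_grip [(0.87, [306.8, 163.4, 333.7, 200.4]), (0.59, [166.5, 111.8, 233.5, 227.6])]
crank_axis [(0.91, [0.0, 39.7, 346.8, 255.0]), (0.53, [165.8, 112.6, 233.3, 229.5]), (0.31, [90.8, 208.8, 165.5, 258.1])]
jaw [(0.88, [168.2, 109.4, 231.6, 228.6])]
```

View pics/w2.png

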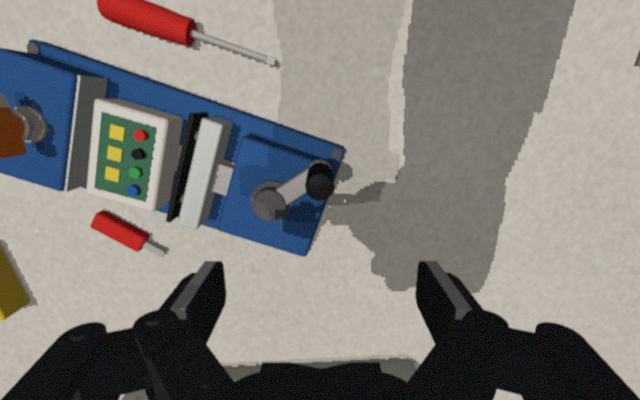

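The view is clear: handle top at about (320,187), hub (271,201), base corners (345,150) and (32,42), housing corner (306,255), fixed-jaw face edge (106,78)–(75,190).

```bash
cat > fit4.py <<'E'
from h import *
from scipy.optimize import least_squares
A=np.load("w2.npy"); c=dict(mtx=optics.camera_info("wrist")["mtx"],R=A[:,:3],t=A[:,3])
h=ray(c,(320.3,187),116); print("handle",h,[ (z,ray(c,(271,201),z).round(1)[:2].tolist(),round(float(np.hypot(*(ray(c,(271,201),z)-h)[:2])),1)) for z in(56,62,68,74)])
ob=[((345,150),(-60,145,20)),((306,255),(45,145,52)),((32,42),(-60,-145,20)),((247,135),(-45,60,52)),((219,229),(45,60,52))]
f=lambda p:np.concatenate([(proj(c,T(p,[X]))[0]-u) for u,X in ob])
p=least_squares(f,[560,-80,-.31],loss="soft_l1").x; print("vise",p,f(p).reshape(-1,2).round(1).tolist())
ax=T(p,[(0,105,98)])[0]; print("axis",ax,"screw",T(p,[(0,-95,90)]))
d=h-ax; print("r",np.hypot(*d[:2]),"crank",np.radians(160)-(np.arctan2(d[1],d[0])-p[2]))
E
python3 fit4.py
```

```text
handle [568.80452718  61.61436099 116.        ] [(56, [596.8, 19.1], 50.9), (62, [595.0, 20.0], 49.2), (68, [593.2, 20.9], 47.4), (74, [591.4, 21.9], 45.7)]
vise [ 5.64357916e+02 -7.13089713e+01 -3.35935285e-01] [[0.8, -2.1], [2.2, 4.5], [-6.3, -9.0], [-0.8, 0.7], [0.2, 2.1]]
axis [598.97140905  27.82178108  98.        ] screw [[ 533.04094531 -160.99869967   90.        ]]
r 45.29877722609534 crank 0.15702386200315344
```

Request:
step_arm(
  increments=[
    {"x": -0.021, "y": 0, "z": 0.02, "wx": 0, "wy": 0, "wz": 0, "fingers": -1},
    {"x": 0, "y": 0, "z": 0.04, "wx": 0, "wy": 0, "wz": 0, "fingers": -1},
    {"x": 0, "y": 0, "z": 0.042, "wx": 0, "wy": 0, "wz": 0, "fingers": -0.4},
    {"x": 0, "y": 0, "z": 0, "wx": 0, "wy": 0, "wz": 0, "fingers": 1},
    {"x": 0, "y": 0, "z": 0, "wx": 0, "wy": 0, "wz": 0, "fingers": 1},
  ],
  grip_force=40,
)

```text
time: 3.48
tcp_pos: [611.6, 57.5, 86.3]
tcp_rot: [0.003, 3.14, -0.0]
wrist_force: [0.3, -0.6, 0.3]
width: 32.2
gripper_force: 0.0
```

Request:
step_arm(
  increments=[
    {"x": 0, "y": 0, "z": 0, "wx": 0, "wy": 0, "wz": 0, "fingers": 1},
    {"x": 0, "y": 0, "z": 0, "wx": 0, "wy": 0, "wz": 0, "fingers": 1},
    {"x": 0, "y": 0, "z": 0, "wx": 0, "wy": 0, "wz": 0, "fingers": 1},
  ],
)

```text
time: 3.85
tcp_pos: [611.2, 57.8, 85.0]
tcp_rot: [0.002, 3.141, -0.0]
wrist_force: [-0.2, 0.3, -0.4]
width: -0.0
gripper_force: 0.0
```

The sign of tool x was wrong (+x tool = −X), so the fingers shut on air. I'll open and slide back so they straddle the handle.

Request:
step_arm(
  increments=[
    {"x": 0, "y": 0, "z": 0, "wx": 0, "wy": 0, "wz": 0, "fingers": -0.6},
    {"x": 0, "y": 0, "z": 0, "wx": 0, "wy": 0, "wz": 0, "fingers": -0.6},
    {"x": 0, "y": 0.004, "z": 0, "wx": 0, "wy": 0, "wz": 0, "fingers": -0.6},
    {"x": 0, "y": 0, "z": 0, "wx": 0, "wy": 0, "wz": 0, "fingers": -0.6},
  ],
)

```text
time: 4.35
tcp_pos: [610.8, 62.1, 84.3]
tcp_rot: [-0.002, -3.142, -0.0]
wrist_force: [-0.6, 0.1, 0.6]
width: 68.0
gripper_force: 0.0
```

Request:
step_arm(
  increments=[
    {"x": 0.021, "y": 0, "z": 0.002, "wx": 0, "wy": 0, "wz": 0, "fingers": -0.6},
    {"x": 0.021, "y": 0, "z": 0.002, "wx": 0, "wy": 0, "wz": 0, "fingers": -0.6},
    {"x": 0, "y": 0, "z": 0, "wx": 0, "wy": 0, "wz": 0, "fingers": 0},
    {"x": 0, "y": 0, "z": 0, "wx": 0, "wy": 0, "wz": 0, "fingers": 1},
    {"x": 0, "y": 0, "z": 0, "wx": 0, "wy": 0, "wz": 0, "fingers": 1},
  ],
)

```text
time: 4.97
tcp_pos: [570.3, 61.1, 80.8]
tcp_rot: [0.003, 3.14, -0.002]
wrist_force: [-0.8, -1.2, 4.5]
width: 19.0
gripper_force: 38.8
```

Request:
step_arm(
  increments=[
    {"x": 0, "y": 0, "z": 0, "wx": 0, "wy": 0, "wz": 0, "fingers": 1},
    {"x": 0, "y": 0, "z": 0, "wx": 0, "wy": 0, "wz": 0, "fingers": 1},
    {"x": 0, "y": 0, "z": 0, "wx": 0, "wy": 0, "wz": 0, "fingers": 1},
  ],
)

```text
time: 5.35
tcp_pos: [570.2, 61.2, 80.8]
tcp_rot: [0.003, 3.139, -0.002]
wrist_force: [3.0, -5.2, 2.8]
width: 19.1
gripper_force: 38.9
```

Request:
step_arm(
  increments=[
    {"x": -0.0062, "y": 0.0033, "z": 0, "wx": 0, "wy": 0, "wz": 0, "fingers": 1},
    {"x": -0.0065, "y": 0.0024, "z": 0, "wx": 0, "wy": 0, "wz": 0, "fingers": 1},
    {"x": -0.0068, "y": 0.0015, "z": 0, "wx": 0, "wy": 0, "wz": 0, "fingers": 1},
    {"x": -0.007, "y": 0.0006, "z": 0, "wx": 0, "wy": 0, "wz": 0, "fingers": 1},
    {"x": -0.0069, "y": -0.0004, "z": 0, "wx": 0, "wy": 0, "wz": 0, "fingers": 1},
  ],
)

```text
time: 5.98
tcp_pos: [601.5, 69.1, 80.6]
tcp_rot: [-0.002, -3.14, 0.001]
wrist_force: [-6.5, -3.2, 10.9]
width: 19.0
gripper_force: 39.6
```

Request:
step_arm(
  increments=[
    {"x": -0.0069, "y": -0.0014, "z": 0, "wx": 0, "wy": 0, "wz": 0, "fingers": 1},
    {"x": -0.0065, "y": -0.0023, "z": 0, "wx": 0, "wy": 0, "wz": 0, "fingers": 1},
    {"x": -0.0062, "y": -0.0033, "z": 0, "wx": 0, "wy": 0, "wz": 0, "fingers": 1},
    {"x": -0.0057, "y": -0.004, "z": 0, "wx": 0, "wy": 0, "wz": 0, "fingers": 1},
    {"x": -0.0051, "y": -0.0048, "z": 0, "wx": 0, "wy": 0, "wz": 0, "fingers": 1},
  ],
)

```text
time: 6.6
tcp_pos: [632.3, 54.9, 80.7]
tcp_rot: [-0.0, -3.141, -0.005]
wrist_force: [-4.0, 5.3, 9.1]
width: 18.9
gripper_force: 39.7
```

Request:
step_arm(
  increments=[
    {"x": -0.0043, "y": -0.0055, "z": 0, "wx": 0, "wy": 0, "wz": 0, "fingers": 1},
    {"x": -0.0035, "y": -0.006, "z": 0, "wx": 0, "wy": 0, "wz": 0, "fingers": 1},
    {"x": -0.0027, "y": -0.0064, "z": 0, "wx": 0, "wy": 0, "wz": 0, "fingers": 1},
    {"x": -0.0018, "y": -0.0068, "z": 0, "wx": 0, "wy": 0, "wz": 0, "fingers": 1},
    {"x": -0.0008, "y": -0.0069, "z": 0, "wx": 0, "wy": 0, "wz": 0, "fingers": 1},
  ],
)

```text
time: 7.22
tcp_pos: [647.1, 23.6, 80.8]
tcp_rot: [-0.0, 3.139, 0.006]
wrist_force: [2.9, 6.6, 3.5]
width: 18.8
gripper_force: 39.2
```

```bash
python3 - <<'E'
from h import *
s=telemetry.sense();print(s["tcp_pos"],s["wrist_force"])
c=optics.camera_info("top"); im=optics.snapshot("top"); side=optics.snapshot("side")
a=im[160:250,280:420];b=side[165:290,290:410]
cv2.imwrite("pics/m1.png",np.hstack([cv2.resize(a,(480,309),interpolation=cv2.INTER_CUBIC),cv2.resize(b,(297,309),interpolation=cv2.INTER_CUBIC)])[...,::-1])
E
```

```text
[647.10792216  23.62788681  80.84370088] [2.86021535 6.58161416 3.50991584]
```

Request:
step_arm(
  increments=[
    {"x": -0.0004, "y": -0.0062, "z": 0, "wx": 0, "wy": 0, "wz": 0, "fingers": 1},
    {"x": 0.001, "y": -0.0064, "z": 0, "wx": 0, "wy": 0, "wz": 0, "fingers": 1},
    {"x": 0, "y": 0, "z": 0, "wx": 0, "wy": 0, "wz": 0, "fingers": 1},
  ],
)

```text
time: 7.7
tcp_pos: [646.5, 10.1, 80.9]
tcp_rot: [0.001, 3.139, 0.004]
wrist_force: [3.7, 3.1, 4.1]
width: 19.3
gripper_force: 39.2
```

Request:
step_arm(
  increments=[
    {"x": 0.001, "y": -0.0032, "z": 0, "wx": 0, "wy": 0, "wz": 0, "fingers": 1},
    {"x": 0, "y": 0, "z": 0, "wx": 0, "wy": 0, "wz": 0, "fingers": 1},
  ],
)

```text
time: 7.95
tcp_pos: [645.9, 7.3, 80.9]
tcp_rot: [0.001, 3.138, 0.004]
wrist_force: [4.9, 4.9, 1.2]
width: 19.1
gripper_force: 39.2
```

Request:
step_arm(
  increments=[
    {"x": 0.001, "y": -0.0033, "z": 0, "wx": 0, "wy": 0, "wz": 0, "fingers": 1},
    {"x": 0, "y": 0, "z": 0, "wx": 0, "wy": 0, "wz": 0, "fingers": 1},
    {"x": 0, "y": 0, "z": 0, "wx": 0, "wy": 0, "wz": 0, "fingers": 1},
  ],
)

```text
time: 8.32
tcp_pos: [645.0, 4.1, 80.9]
tcp_rot: [0.001, 3.138, 0.004]
wrist_force: [6.4, 4.9, 1.3]
width: 19.0
gripper_force: 39.2
```

```bash
python3 - <<'E'
from h import *
s=telemetry.sense();print(s["tcp_pos"],s["wrist_force"],s["joints"])
im=optics.snapshot("wrist"); cv2.imwrite("pics/m2.png",im[...,::-1])
E
```

```text
[644.98648953   4.10075954  80.89193906] [6.39395902 4.90688054 1.29369899] [-0.1084461   0.62266933 -0.03334752  0.91154288  0.00304297 -0.10806179]
```

View pics/m2.png

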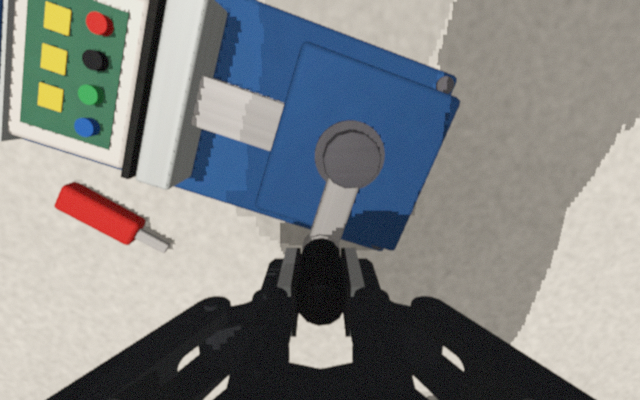

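Clamped: handle at world −17.8° from the axis (crank ≈ 2.78), the pad touching the module. I release, lift, and go look over the wing.

Request:
step_arm(
  increments=[
    {"x": 0, "y": 0, "z": 0, "wx": 0, "wy": 0, "wz": 0, "fingers": -0.3},
    {"x": 0, "y": 0, "z": 0, "wx": 0, "wy": 0, "wz": 0, "fingers": -0.3},
    {"x": 0, "y": 0, "z": 0, "wx": 0, "wy": 0, "wz": 0, "fingers": -0.3},
    {"x": 0, "y": 0, "z": -0.05, "wx": 0, "wy": 0, "wz": 0, "fingers": -0.3},
    {"x": 0, "y": 0, "z": -0.055, "wx": 0, "wy": 0, "wz": 0, "fingers": -1},
  ],
)

```text
time: 9.0
tcp_pos: [642.1, 2.7, 185.6]
tcp_rot: [-0.002, -3.139, -0.0]
wrist_force: [1.0, -0.7, 0.4]
width: 71.9
gripper_force: 0.0
```

Request:
step_arm(
  increments=[
    {"x": 0.023, "y": -0.044, "z": 0, "wx": 0, "wy": 0, "wz": 0, "fingers": -1},
    {"x": 0.023, "y": -0.044, "z": 0, "wx": 0, "wy": 0, "wz": 0, "fingers": -1},
    {"x": 0.023, "y": -0.044, "z": 0, "wx": 0, "wy": 0, "wz": 0, "fingers": -1},
    {"x": 0.023, "y": -0.042, "z": 0, "wx": 0, "wy": 0, "wz": 0, "fingers": -1},
    {"x": 0, "y": 0, "z": 0, "wx": 0, "wy": 0, "wz": 0, "fingers": -1},
  ],
)

```text
time: 9.62
tcp_pos: [549.3, -173.8, 185.4]
tcp_rot: [-0.008, -3.141, 0.001]
wrist_force: [-0.3, 1.0, -0.5]
width: 85.5
gripper_force: 0.0
```

```bash
python3 - <<'E'
from h import *
print(telemetry.sense()["tcp_pos"])
c=optics.camera_info("wrist"); im=optics.snapshot("wrist"); cv2.imwrite("pics/w3.png",im[...,::-1]); np.save("w3.npy",np.hstack([np.array(c["R"]),np.array(c["t"])[:,None]]))
hsv=cv2.cvtColor(im,cv2.COLOR_RGB2HSV)
m=cv2.inRange(hsv,(5,150,120),(20,255,255)); n,l,st,ce=cv2.connectedComponentsWithStats(m); i=1+np.argmax(st[1:,4]); print("orange",st[i],ce[i])
for lb in ("wing","module","jaw"): print(lb,[(round(d["p"],2),np.round(d["bbox"],1).tolist()) for d in models.cut_out("wrist",lb)])
E
```

```text
[ 549.29529414 -173.79150924  185.35176382]
orange [313 172  26  43 761] [325.8304862  191.26412615]
wing [(0.97, [308.2, 150.8, 335.7, 218.3])]
module [(0.88, [156.2, 277.7, 238.0, 356.8]), (0.66, [347.4, 142.6, 436.1, 251.2]), (0.6, [536.7, 0.3, 638.4, 40.4]), (0.55, [1.7, 151.4, 91.5, 235.9])]
jaw [(0.69, [398.9, 145.5, 491.7, 261.0]), (0.61, [0.6, 245.2, 117.7, 382.0])]
```

View pics/w3.png

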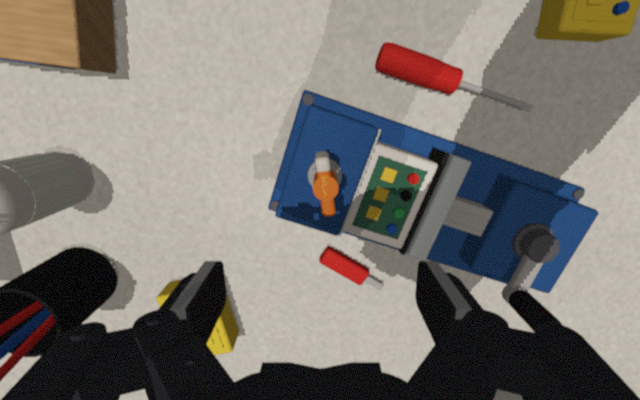

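The wing's white end is at about (320,158) and its orange end at (330,214). The module sits square against the jaw, and the pen pot is well clear on the left.

```bash
python3 - <<'E'
from h import *
A=np.load("w3.npy"); c=dict(mtx=optics.camera_info("wrist")["mtx"],R=A[:,:3],t=A[:,3])
w=ray(c,(320,157),105);o=ray(c,(330,215),105);d=w-o
print(w,o,"mid",(w+o)/2,"len",np.hypot(*d[:2]),"dir",np.degrees(np.arctan2(d[1],d[0])))
print("circle",ray(c,(325.5,185),105)); 
t=(532.6,-170.1)
for a in (186,190,194):
    a=np.radians(a); print([proj(c,[(t[0]+r*np.cos(a),t[1]+r*np.sin(a),105)]).round(0).tolist() for r in(22,0,-22)])
im=cv2.imread("pics/w3.png")[140:230,280:370]; cv2.imwrite("pics/w3c.png",cv2.resize(im,(540,540),interpolation=cv2.INTER_CUBIC))
tp=optics.camera_info("top"); print("pot",ray(tp,(478,166),60))
E
```

```text
[ 510.19533585 -173.66010683  105.        ] [ 552.14299982 -166.65087454  105.        ] mid [ 531.16916783 -170.15549069  105.        ] len 42.52923523468277 dir -170.5138178209823
circle [ 529.88448621 -169.89948705  105.        ]
[[[322.0, 158.0]], [[325.0, 189.0]], [[328.0, 218.0]]]
[[[320.0, 158.0]], [[325.0, 189.0]], [[331.0, 218.0]]]
[[[317.0, 159.0]], [[325.0, 189.0]], [[333.0, 217.0]]]
pot [ 659.5192517  -434.74897139   60.        ]
```

View pics/w3c.png

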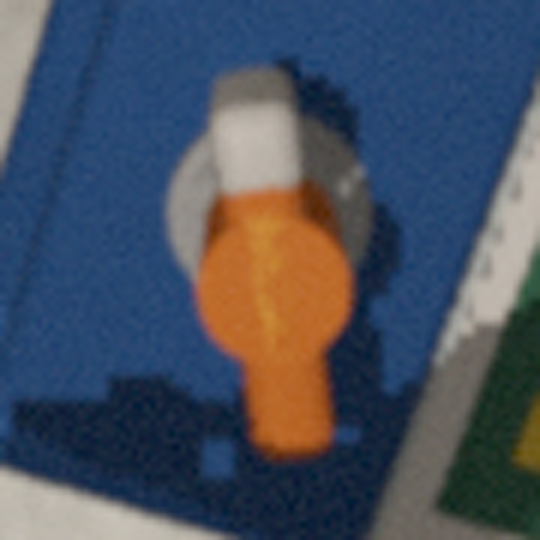

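Request:
step_arm(
  increments=[
    {"x": 0.0173, "y": 0.0038, "z": 0.01, "wx": 0, "wy": 0, "wz": 0, "fingers": -1},
    {"x": 0, "y": 0, "z": 0.03, "wx": 0, "wy": 0, "wz": -0.6, "fingers": -0.6},
    {"x": 0, "y": 0, "z": 0.03, "wx": 0, "wy": 0, "wz": -0.6, "fingers": -0.4},
    {"x": 0, "y": 0, "z": 0.01, "wx": 0, "wy": 0, "wz": 0, "fingers": -0.2},
    {"x": 0, "y": 0, "z": 0, "wx": 0, "wy": 0, "wz": 0, "fingers": -0.2},
  ],
  grip_force=60,
)

```text
time: 10.45
tcp_pos: [533.7, -166.7, 105.2]
tcp_rot: [0.223, -3.133, -0.001]
wrist_force: [-0.4, -0.1, 0.1]
width: 51.3
gripper_force: 0.0
```

Request:
step_arm(
  increments=[
    {"x": 0.002, "y": -0.003, "z": 0.012, "wx": 0, "wy": 0, "wz": 0, "fingers": -0.2},
    {"x": 0, "y": 0, "z": 0.014, "wx": 0, "wy": 0, "wz": 0, "fingers": -0.2},
    {"x": 0, "y": 0, "z": 0, "wx": 0, "wy": 0, "wz": 0, "fingers": -0.2},
  ],
)

```text
time: 10.82
tcp_pos: [531.1, -170.3, 78.1]
tcp_rot: [0.223, -3.132, -0.002]
wrist_force: [0.8, 0.0, 0.6]
width: 51.1
gripper_force: 0.0
```

Request:
step_arm(
  increments=[
    {"x": 0, "y": 0, "z": 0, "wx": 0, "wy": 0, "wz": 0, "fingers": 1},
    {"x": 0, "y": 0, "z": 0, "wx": 0, "wy": 0, "wz": 0, "fingers": 1},
    {"x": 0, "y": 0, "z": 0, "wx": 0, "wy": 0, "wz": 0, "fingers": 1},
    {"x": 0, "y": 0, "z": 0, "wx": 0, "wy": 0, "wz": 0, "fingers": 1},
    {"x": 0, "y": 0, "z": 0, "wx": 0, "wy": 0, "wz": 0, "fingers": 1},
  ],
)

```text
time: 11.45
tcp_pos: [532.2, -170.4, 79.8]
tcp_rot: [-0.224, 3.133, 0.0]
wrist_force: [-1.5, 2.6, 6.2]
width: 9.0
gripper_force: 59.1
```

```bash
cat > st.py <<'E'
from h import *
from scipy.spatial.transform import Rotation as Ro
s=telemetry.sense();R=Ro.from_rotvec(s["tcp_rot"]).as_matrix()
print("t",s["time"],"pos",s["tcp_pos"].round(1),"yang",np.degrees(np.arctan2(R[1,1],R[0,1])).round(2),"F",s["wrist_force"].round(1),"M",s["torque"].round(2),"w",round(s["width"],1),"J",s["joints"].round(2),"tau6",s["tau"][5].round(3))
E
python3 st.py
```

```text
t 11.45 pos [ 532.2 -170.4   79.8] yang 98.18 F [-1.5  2.6  6.2] M [0.57 0.27 0.04] w 9.0 J [-0.44  0.48 -0.29  0.8   0.   -0.58] tau6 0.042
```

Width 9 mm, so the wing is held flat between the pads. Now turning clockwise (tool +wz).

Request:
step_arm(
  increments=[
    {"x": 0, "y": 0, "z": 0, "wx": 0, "wy": 0, "wz": 0.9, "fingers": 1},
    {"x": 0, "y": 0, "z": 0, "wx": 0, "wy": 0, "wz": 0.9, "fingers": 1},
    {"x": 0, "y": 0, "z": 0, "wx": 0, "wy": 0, "wz": 0.9, "fingers": 1},
    {"x": 0, "y": 0, "z": 0, "wx": 0, "wy": 0, "wz": 0.9, "fingers": 1},
    {"x": 0, "y": 0, "z": 0, "wx": 0, "wy": 0, "wz": 0.9, "fingers": 1},
  ],
)

```text
time: 12.08
tcp_pos: [532.2, -170.6, 79.9]
tcp_rot: [0.625, 3.078, 0.0]
wrist_force: [-1.3, 1.7, 6.0]
width: 8.9
gripper_force: 59.1
```

```bash
python3 st.py
```

```text
t 12.075 pos [ 532.2 -170.6   79.9] yang 67.04 F [-1.3  1.7  6. ] M [0.36 0.32 0.05] w 8.9 J [-0.44  0.48 -0.29  0.8   0.   -0.04] tau6 -1.36
```

Rotation is clean. Continuing.

Request:
step_arm(
  increments=[
    {"x": 0, "y": 0, "z": 0, "wx": 0, "wy": 0, "wz": 0.9, "fingers": 1},
    {"x": 0, "y": 0, "z": 0, "wx": 0, "wy": 0, "wz": 0.9, "fingers": 1},
    {"x": 0, "y": 0, "z": 0, "wx": 0, "wy": 0, "wz": 0.9, "fingers": 1},
    {"x": 0, "y": 0, "z": 0, "wx": 0, "wy": 0, "wz": 0.9, "fingers": 1},
    {"x": 0, "y": 0, "z": 0, "wx": 0, "wy": 0, "wz": 0.9, "fingers": 1},
  ],
)

```text
time: 12.7
tcp_pos: [532.0, -170.7, 79.8]
tcp_rot: [1.424, 2.8, -0.0]
wrist_force: [-2.1, 1.6, 5.7]
width: 8.7
gripper_force: 59.2
```

Request:
step_arm(
  increments=[
    {"x": 0, "y": 0, "z": 0, "wx": 0, "wy": 0, "wz": 0.9, "fingers": 1},
    {"x": 0, "y": 0, "z": 0, "wx": 0, "wy": 0, "wz": 0.9, "fingers": 1},
    {"x": 0, "y": 0, "z": 0, "wx": 0, "wy": 0, "wz": 0.9, "fingers": 1},
    {"x": 0, "y": 0, "z": 0, "wx": 0, "wy": 0, "wz": 0.9, "fingers": 1},
    {"x": 0, "y": 0, "z": 0, "wx": 0, "wy": 0, "wz": 0, "fingers": 1},
  ],
)

```text
time: 13.32
tcp_pos: [531.9, -170.8, 79.8]
tcp_rot: [1.989, 2.432, -0.0]
wrist_force: [-2.5, 0.9, 5.8]
width: 9.2
gripper_force: 59.3
```

```bash
python3 st.py
```

```text
t 13.325 pos [ 531.9 -170.8   79.8] yang 11.44 F [-2.5  0.9  5.8] M [ 0.25  0.56 -0.06] w 9.2 J [-0.44  0.48 -0.29  0.8  -0.    0.93] tau6 0.641
```

Request:
step_arm(
  increments=[
    {"x": 0, "y": 0, "z": 0, "wx": 0, "wy": 0, "wz": 0.8, "fingers": 1},
    {"x": 0, "y": 0, "z": 0, "wx": 0, "wy": 0, "wz": 0.8, "fingers": 1},
    {"x": 0, "y": 0, "z": 0, "wx": 0, "wy": 0, "wz": 0.8, "fingers": 1},
    {"x": 0, "y": 0, "z": 0, "wx": 0, "wy": 0, "wz": 0.8, "fingers": 1},
    {"x": 0, "y": 0, "z": 0, "wx": 0, "wy": 0, "wz": 0, "fingers": 1},
  ],
)

```text
time: 13.95
tcp_pos: [531.8, -170.7, 79.8]
tcp_rot: [2.416, 2.008, -0.001]
wrist_force: [-2.6, 1.1, 6.9]
width: 9.1
gripper_force: 59.4
```

```bash
python3 st.py
```

```text
t 13.95 pos [ 531.8 -170.7   79.8] yang -10.55 F [-2.6  1.1  6.9] M [ 0.24  0.69 -0.03] w 9.1 J [-0.44  0.48 -0.29  0.8  -0.    1.31] tau6 0.562
```

Request:
step_arm(
  increments=[
    {"x": 0, "y": 0, "z": 0, "wx": 0, "wy": 0, "wz": 0.4, "fingers": 1},
    {"x": 0, "y": 0, "z": 0, "wx": 0, "wy": 0, "wz": 0.4, "fingers": 1},
    {"x": 0, "y": 0, "z": 0, "wx": 0, "wy": 0, "wz": 0, "fingers": 1},
  ],
)

```text
time: 14.32
tcp_pos: [531.7, -170.7, 79.8]
tcp_rot: [2.509, 1.89, -0.001]
wrist_force: [-3.5, 0.6, 8.3]
width: 9.1
gripper_force: 59.4
```

```bash
python3 st.py
```

```text
t 14.325 pos [ 531.7 -170.7   79.8] yang -16.01 F [-3.5  0.6  8.3] M [ 0.26  0.7  -0.12] w 9.1 J [-0.44  0.48 -0.29  0.8  -0.    1.41] tau6 0.245
```

Request:
step_arm(
  increments=[
    {"x": 0, "y": 0, "z": 0, "wx": 0, "wy": 0, "wz": 0.35, "fingers": 1},
    {"x": 0, "y": 0, "z": 0, "wx": 0, "wy": 0, "wz": 0, "fingers": 1},
  ],
)

```text
time: 14.58
tcp_pos: [531.7, -170.7, 79.8]
tcp_rot: [2.548, 1.837, -0.001]
wrist_force: [-2.7, 1.7, 6.8]
width: 9.2
gripper_force: 59.4
```

```bash
python3 st.py
```

```text
t 14.575 pos [ 531.7 -170.7   79.8] yang -18.41 F [-2.7  1.7  6.8] M [ 0.25  0.74 -0.02] w 9.2 J [-0.44  0.48 -0.29  0.8  -0.    1.45] tau6 0.196
```

Request:
step_arm(
  increments=[
    {"x": 0, "y": 0, "z": 0, "wx": 0, "wy": 0, "wz": 0.35, "fingers": 1},
    {"x": 0, "y": 0, "z": 0, "wx": 0, "wy": 0, "wz": 0, "fingers": 1},
  ],
)

```text
time: 14.82
tcp_pos: [531.7, -170.7, 79.8]
tcp_rot: [2.584, 1.786, -0.001]
wrist_force: [-3.9, -0.1, 7.9]
width: 9.1
gripper_force: 64.6
```

```bash
python3 st.py
```

```text
t 14.825 pos [ 531.7 -170.7   79.8] yang -20.71 F [-3.9 -0.1  7.9] M [0.1  0.78 1.18] w 9.1 J [-0.44  0.48 -0.29  0.8  -0.    1.49] tau6 1.461
```

Mz jumped to 1.2 N m, so the thumbscrew is on its stop. Hold, then back off a quarter turn.

Request:
step_arm(
  increments=[
    {"x": 0, "y": 0, "z": 0, "wx": 0, "wy": 0, "wz": 0, "fingers": 1},
    {"x": 0, "y": 0, "z": 0, "wx": 0, "wy": 0, "wz": 0, "fingers": 1},
    {"x": 0, "y": 0, "z": 0, "wx": 0, "wy": 0, "wz": 0, "fingers": 1},
  ],
)

```text
time: 15.2
tcp_pos: [531.8, -170.8, 79.8]
tcp_rot: [2.584, 1.786, -0.001]
wrist_force: [-3.5, 1.2, 7.9]
width: 9.0
gripper_force: 64.4
```

Request:
step_arm(
  increments=[
    {"x": 0, "y": 0, "z": 0, "wx": 0, "wy": 0, "wz": -0.88, "fingers": 1},
    {"x": 0, "y": 0, "z": 0, "wx": 0, "wy": 0, "wz": -0.88, "fingers": 1},
    {"x": 0, "y": 0, "z": 0, "wx": 0, "wy": 0, "wz": -0.88, "fingers": 1},
    {"x": 0, "y": 0, "z": 0, "wx": 0, "wy": 0, "wz": -0.88, "fingers": 1},
    {"x": 0, "y": 0, "z": 0, "wx": 0, "wy": 0, "wz": -0.88, "fingers": 1},
  ],
)

```text
time: 15.82
tcp_pos: [531.9, -170.8, 79.8]
tcp_rot: [2.026, 2.4, -0.001]
wrist_force: [-2.6, 1.5, 6.7]
width: 8.9
gripper_force: 59.4
```

Request:
step_arm(
  increments=[
    {"x": 0, "y": 0, "z": 0, "wx": 0, "wy": 0, "wz": -0.88, "fingers": 1},
    {"x": 0, "y": 0, "z": 0, "wx": 0, "wy": 0, "wz": -0.88, "fingers": 1},
    {"x": 0, "y": 0, "z": 0, "wx": 0, "wy": 0, "wz": -0.88, "fingers": 1},
    {"x": 0, "y": 0, "z": 0, "wx": 0, "wy": 0, "wz": -0.88, "fingers": 1},
    {"x": 0, "y": 0, "z": 0, "wx": 0, "wy": 0, "wz": -0.88, "fingers": 1},
  ],
)

```text
time: 16.45
tcp_pos: [532.1, -170.7, 79.8]
tcp_rot: [1.329, 2.846, -0.0]
wrist_force: [-2.3, 0.9, 5.1]
width: 9.1
gripper_force: 59.3
```

Request:
step_arm(
  increments=[
    {"x": 0, "y": 0, "z": 0, "wx": 0, "wy": 0, "wz": -0.88, "fingers": 1},
    {"x": 0, "y": 0, "z": 0, "wx": 0, "wy": 0, "wz": -0.88, "fingers": 1},
    {"x": 0, "y": 0, "z": 0, "wx": 0, "wy": 0, "wz": -0.88, "fingers": 1},
    {"x": 0, "y": 0, "z": 0, "wx": 0, "wy": 0, "wz": -0.88, "fingers": 1},
    {"x": 0, "y": 0, "z": 0, "wx": 0, "wy": 0, "wz": -0.88, "fingers": 1},
  ],
)

```text
time: 17.08
tcp_pos: [532.2, -170.5, 79.8]
tcp_rot: [0.54, 3.094, 0.0]
wrist_force: [-0.3, 2.2, 5.7]
width: 9.0
gripper_force: 59.3
```

Request:
step_arm(
  increments=[
    {"x": 0, "y": 0, "z": 0, "wx": 0, "wy": 0, "wz": 0, "fingers": 1},
    {"x": 0, "y": 0, "z": 0, "wx": 0, "wy": 0, "wz": 0, "fingers": 1},
    {"x": 0, "y": 0, "z": 0, "wx": 0, "wy": 0, "wz": 0, "fingers": 1},
  ],
)

```text
time: 17.45
tcp_pos: [532.2, -170.6, 79.8]
tcp_rot: [0.546, 3.093, 0.0]
wrist_force: [-0.8, 2.6, 5.7]
width: 9.1
gripper_force: 59.2
```

```bash
python3 st.py; python3 - <<'E'
from h import *
im=optics.snapshot("wrist"); s=optics.snapshot("side")
b=cv2.resize(s[165:290,290:410],(307,320),interpolation=cv2.INTER_CUBIC); a=cv2.resize(im,(480,320))
cv2.imwrite("pics/end.png",np.hstack([a,b])[...,::-1])
E
```

```text
t 17.45 pos [ 532.2 -170.6   79.8] yang 69.99 F [-0.8  2.6  5.7] M [0.43 0.31 0.05] w 9.1 J [-0.44  0.48 -0.29  0.8   0.   -0.09] tau6 0.059
```

View pics/end.png

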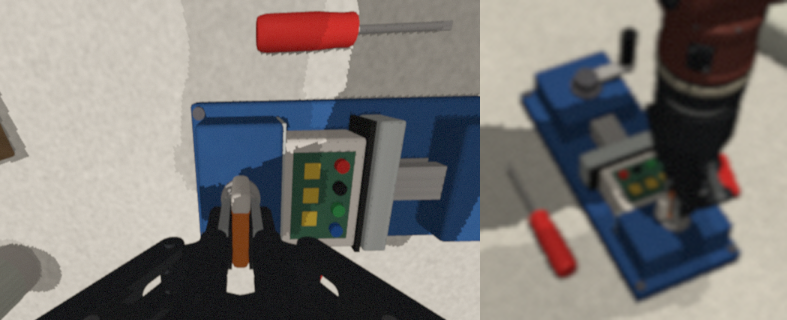

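The wing lies along the vise's x with its white end toward −x. It is backed off about 90° and held with 59 N, and the module is square and clamped. Handing in.

```bash
python3 -c "
from bench import arm; print(arm.close_job())"
```

```text
the job is handed in; nothing more can be done
None
```

The job is handed in, though no verdict came back: the module looks square and clamped (crank about 2.77 rad by my estimate), and the thumbscrew was seated on its stop, backed off about 90° and is still held at about 59 N.

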